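# Test the air tank's pressure with the test gauge

## Task

Check the pressure in the small airbrush tank: pull the black dust cap off the tilted nipple and leave it in the steel tray, then press the gauge's open end squarely onto the nipple until it snaps, and push it on fully home against the valve spring. Finish while still gripping the gauge and holding it fully home, because it springs back if let go; leave the paint bottle, jar and brush where they are.

Things in the scene. Friction and masses are not known exactly. Their poses are not given: they have to be found in the camera images.
- tank_top (a point): Middle of the top of the air tank, a grey lying cylinder, 100 mm diameter, 200 mm long, its top 115 mm above the bench, fixed; its place and yaw vary. Its y axis runs along the tank, z up. The nipple rises here and leans 25 degrees from vertical towards -x of this frame (to the robot's side). Two small fittings, up to 125 mm above the bench, stand 75 mm to either side.
- nipple_seat (a point): Centre of the brass nipple's flat round seat (collar 33 mm in diameter, 7 mm thick, on a 26 mm stalk), 150 mm above the bench, 15 mm from the tank's top point towards its -x. Its z axis points outward along the nipple's tilted axis (25 degrees from vertical), its y axis along the tank.
- nipple_tip (a point): End of the nipple's stem, 34 mm from the seat along its z axis. The stem is 14 mm in diameter with a tapered tip; a 7 mm valve pin sticks 9 mm farther out of it. Two spring balls stand out of the stem at +y and -y, 15.5 mm above the seat: they snap into the cap or the gauge.
- cap_mid (a point): Centre (half-way up) of the loose black ribbed dust cap: a cylinder 30 mm in diameter (31 over the ribs), 50 mm high, open at its -z end, 35 g. At the start it sits on the nipple, its rim on the seat, so this point lies 25 mm above the seat on the nipple's axis. A pull of some 5 to 15 N along the axis frees it from the balls; it is clear of the nipple after 45 mm.
- gauge_mid (a point): Centre (half-way up) of the loose steel test gauge: a cylinder 34 mm in diameter, 90 mm high, about 250 g, standing upright on the bench, open coupler mouth down, a small white dial on top; z points from mouth to dial, yaw means nothing. Grip it 10 to 25 mm above this point. Fully home this point lies 45 mm above the seat, on the nipple's axis.
- gauge_mouth (a point): Centre of the gauge's open lower rim: a funnel 25 mm wide, narrowing to a 17 mm bore (the stem is 14 mm), 35 mm deep; its floor pushes the valve pin. Going on, the balls resist from 15 mm above the seat (some 10 to 18 N) and snap into the gauge's groove 5 to 7 mm above it. Let go, it stays latched but sags and springs back 4 to 5 mm off the seat. Fully home, the rim stands on the seat.
- valve (a joint): Travel (m) of the valve pin into the nipple: 0 out (shut), about 0.008 with the gauge fully home. Its spring pushes back with 3 N at first and 12 N there.
- tray_in (a point): Centre of the inner floor of the shallow steel tray, 3 mm above the bench; 130 x 130 mm outside, 3 mm walls, 25 mm high, fixed, sides along the world axes. It stands at one side of the tank and the gauge at the other; which side is which varies.
- bottle_mid (a point): Centre of a standing white paint bottle, 52 mm in diameter, 150 mm high. Leave alone.
- jar_mid (a point): Centre of a standing white paint jar, 72 mm in diameter, 75 mm high. Leave alone.
- brush_mid (a point): A paint brush lying on the bench beyond the tank; this point lies under its middle part. Leave alone.
Mind the look-alikes: they are no part of the job. Of the things like the part that bears cap_mid, leave any that is purple or turquoise; of the rest the larger one is meant.

How it is judged:
On the way, in this order (a step that is already met when the one before it is completed fails the run):
1. the cap is pulled off and lies in the tray, let go (x of cap_mid in the frame of tray_in between -0.058 and 0.058 m and y of cap_mid in the frame of tray_in between -0.058 and 0.058 m and z of cap_mid in the frame of tray_in below 0.03 m and contact force between the fingers and cap below 0.2 N and linear speed of cap below 0.05 m/s), for 0.3 s.
2. the gauge is on the nipple, snapped past the balls (z of gauge_mid in the frame of nipple_seat below 0.0505 m and x of gauge_mid in the frame of nipple_seat between -0.005 and 0.005 m and y of gauge_mid in the frame of nipple_seat between -0.005 and 0.005 m), for 0.05 s.
At the end, for the whole second after the job is handed in: The cap lies in the tray, let go. The gauge sits squarely on the nipple (within 0.1 rad and 5 mm of its axis), its rim within 2.5 mm of the seat, the valve pin pushed in by more than 5.8 mm, and the fingers still grip the gauge (more than 3 N), all through the last second (all of step 1 and x of gauge_mid in the frame of nipple_seat between -0.005 and 0.005 m and y of gauge_mid in the frame of nipple_seat between -0.005 and 0.005 m and z of gauge_mid in the frame of nipple_seat below 0.0475 m and angle between the z axis of gauge_mid and the z axis of nipple_seat, either way round below 0.1 rad and value of joint valve above 0.0058 m and contact force between the fingers and gauge above 3 N); the arm keeps its last pose, push and grip.
It fails at once if a bystander (bottle, jar, brush) is moved by more than 40 mm (distance of any of bottle_mid, jar_mid, brush_mid from where it was at the start of the episode above 0.04 m).
It also fails if it takes over 64 s, if anything falls off the work surface, if the arm or the gripper's body presses on something with over 40 N, if the wrist force passes 120 N, or if a joint passes its speed limit or range.

## Robot

A 7-joint arm with a two-finger parallel gripper is mounted at the origin on the work surface. World frame = base frame: x ahead of the robot, y to its left, z up, the work surface at z = 0. Lengths are in m, angles in rad, forces in N, time in s.
With the tool pointing down it reaches from about 0.425 to 0.95 m from the base axis. Payload 16.7 kg.
Tool frame: the origin (TCP) lies at the very end of the fingers, on their centre line; the grasp point (between the pads) lies 19 mm behind it (bot.tcp_to_grasp is the distance from the TCP to the grasp point, in m); z points along the fingers, y is the line along which they close (so a half turn about z gives the same grasp; the last joint's range is limited). The gripper opens to 94 mm and grips with 3 to 60 N. Pads are 16 mm wide; open, the fingers measure 119 mm over their backs; the gripper's body (75 mm by 177 mm) begins 78 mm behind the grasp point.
Start: joints at [-1.312, 0.426, 0.074, 1.606, -0.034, 1.111, -0.067], TCP at [0.268, 0.619, 0.205] pointing down, gripper open.
Joint ranges: [-2.85, 2.85], [-0.5, 2.14], [-1.23, 1.37], [0.21, 2.46], [-1.02, 4.16], [0.16, 2.05], [-2.73, 2.73]. Speed limits (rad/s): [1.89, 1.89, 2.39, 2.39, 3.01, 3.01, 3.01].

## Interface

Orientations are given as a 3x3 rotation matrix whose columns are the frame's x, y, z axes.
In Python, from station import bot, eyes, ticket gives the robot as it stands.
- The arm moves only by the tool send_rows, never from a script. Its arguments are lists of equal length, an entry for each row: "xyz": the shift along the world's x, y, z in cm, a list of three; "twist": the turn, a rotation vector about the world's x, y, z in rad, a list of three. In form: {"xyz": [[tx, ty, tz], ...], "twist": [[rx, ry, rz], ...]}. A call has 1 to 10 rows; each row is the pose to reach, as a shift and turn from the pose commanded when the call began; what a row does not reach only later rows make up. A row lasts 1/12 s, in which the tool goes at most 41.7 mm and 7.16 degrees, less where a joint would pass 70% of its speed; a pose out of reach is approached as far as the arm can. A call with a gripper value outside its range is refused whole. "claw" is the finger opening in cm, from 0 to 9.4, set as the call begins (left out, the last holds). The fingers move at their own pace and stop on an object; the grip force is fixed at half the most. Time passes only in rows, so rows that repeat a pose let the fingers close. It gives the time, the measured TCP pose, the force, the opening and the grip force at its end, in the units of the state.
- bot.read_state(): the state, without advancing time (a new reading comes with each control period).
- eyes.snapshot(name): name is "side" or "top"; returns a dict with "img" (420x560x3 uint8, red, green, blue), "K" (3x3 intrinsics, pixels), "R" (3x3) and "t" (3): a world point X has camera coordinates R X + t. Camera axes: x right, y down, z forward; pixel columns grow to the right and rows downward; lengths in m; the calibration is good to about 2 mm. A picture is of the moment at which its call begins. There is no depth.
- ticket.hand_in(): hands the job in; it is judged then, once.
The state is a dict: "t": time; "joints": joint angles; "qd": joint speeds; "joint_efforts": joint torques, N m; "tool_pos": TCP position; "orientation": TCP orientation; "force": force on the tool from outside, world axes, zero at the start; "wrist_torque": the same for the moment, N m; "gripper_width": finger opening in m; "gripper_force": force on a finger pad.
Only numpy, scipy, OpenCV 4.12 (cv2) and the standard library are available. Lean on these libraries where they do the work, as an engineer would, in place of code of your own. Each camera call takes 0.05 s, during which the arm holds its last target. There are 200 camera calls.

## Working session

There is one attempt and no reset: what is moved stays moved. The work goes in short steps, Python scripts to look and compute and a tool call to move; the robot and the scene stay as the last step left them, time stands still between calls to the robot, and variables do not carry over. Pictures are saved under pics/ and viewed, at most 10 in all, crops included, and the job is handed in when it is done.

Besides the shell and the picture viewer there is one more tool, called after "Request:" as name(argument=value, ...) on one line, values as JSON. send_rows: Moves the arm, as the interface text tells. Its arguments: {"type":"object","properties":{"xyz":{"type":"array"},"twist":{"type":"array"},"claw":{"type":"number"}},"required":["xyz","twist"]}

```bash
mkdir -p pics; python3 - <<'E'
from station import bot,eyes
import cv2,numpy as np
for n in("side","top"):
    s=eyes.snapshot(n); cv2.imwrite(f"pics/{n}0.png",s["img"][:,:,::-1]); np.savez(f"{n}0.npz",**s)
    print(n,s["K"].round(1).tolist(),s["R"].round(3).tolist(),s["t"].round(3).tolist(), (-s["R"].T@s["t"]).round(3))
s=bot.read_state();print({k:np.round(v,3).tolist() for k,v in s.items()})
E
```

```text
side [[413.5, 0.0, 277.6], [0.0, 413.5, 211.3], [0.0, 0.0, 1.0]] [[-0.923, -0.385, -0.011], [-0.283, 0.697, -0.659], [0.261, -0.605, -0.752]] [0.539, 0.265, 0.855] [0.349 0.54  0.823]
top [[428.7, 0.0, 281.1], [0.0, 428.7, 205.6], [0.0, 0.0, 1.0]] [[0.019, -1.0, -0.022], [-0.988, -0.015, -0.152], [0.152, 0.025, -0.988]] [0.005, 0.58, 1.097] [ 0.407 -0.014  1.172]
{'t': 0.1, 'joints': [-1.311, 0.427, 0.074, 1.607, -0.034, 1.111, -0.067], 'qd': [-0.0, -0.001, 0.002, -0.002, 0.001, -0.001, -0.001], 'joint_efforts': [0.008, -93.747, 3.677, -45.504, -0.049, 0.017, 0.0], 'tool_pos': [0.268, 0.619, 0.205], 'orientation': [[-0.918, 0.398, -0.0], [0.398, 0.918, -0.001], [-0.0, -0.001, -1.0]], 'force': [0.424, 0.753, 0.2], 'wrist_torque': [-0.013, -0.016, -0.011], 'gripper_force': 0.0, 'gripper_width': 0.094}
```

View pics/side0.png

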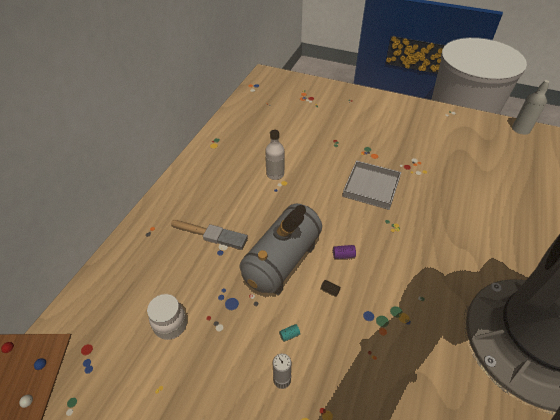

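View pics/top0.png

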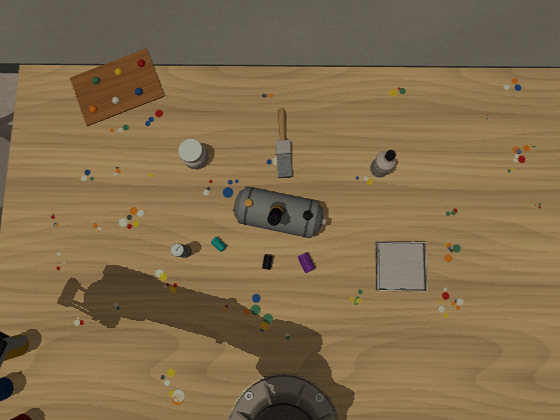

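The side and top views show the tank with the black cap at top(275,215)/side(293,218), the gauge at top(180,250)/side(282,370) and the tray at top(402,266). The small black, purple and turquoise cylinders on the bench are the decoys.

```bash
python3 - <<'E'
import cv2,numpy as np
t=np.load("top0.npz")["img"];s=np.load("side0.npz")["img"]
a=cv2.resize(t[175:245,225:335],None,fx=7,fy=7,interpolation=2)[:300,:]if 0 else cv2.resize(t[180:245,230:330],(500,325),interpolation=2)
b=cv2.resize(s[195:300,235:330],(300,325),interpolation=2)  # x3.158,3.095
g1=cv2.resize(t[235:265,160:200],(400,270),interpolation=2); g2=cv2.resize(s[345:390,265:300],(210,270),interpolation=2)
o=np.zeros((600,800,3),np.uint8);o[:325,:500]=a;o[:325,500:]=b;o[326:596,:400]=g1;o[326:596,400:610]=g2
o=np.clip(o.astype(float)*1.6,0,255).astype(np.uint8)
cv2.imwrite("pics/crop.png",o[:,:,::-1])
E
```

```text
(no output)
```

View pics/crop.png

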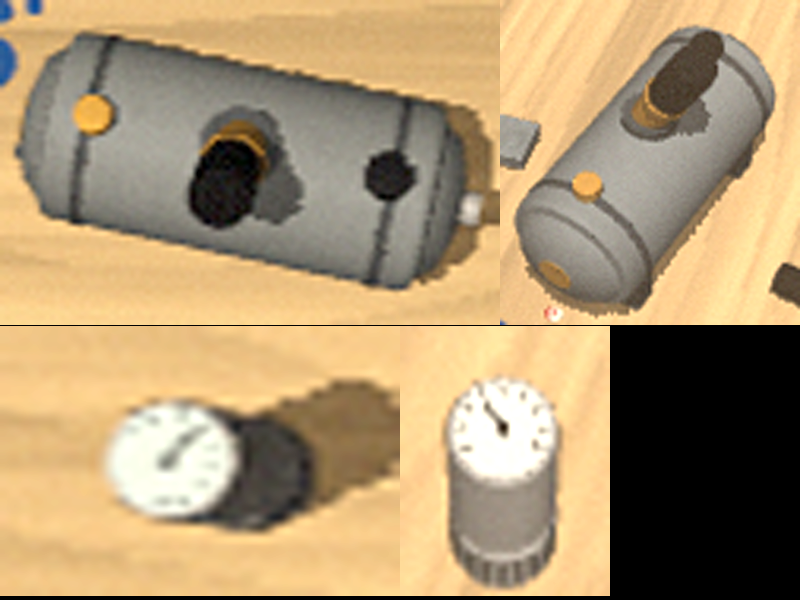

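The crop shows the fittings at top(248.4,203) and (307.6,215), the dial at top(177.3,249.9)/side(282,362.3), and the cap leaning towards the robot with its whole outline visible in both views.

```bash
cat > h.py <<'E'
import cv2,numpy as np
C={n:dict(np.load(n+"0.npz")) for n in("side","top")}
def ray(n,p):
    c=C[n];R=c["R"];d=R.T@np.linalg.solve(c["K"],[p[0],p[1],1]);return -R.T@c["t"],d/np.linalg.norm(d)
def plane(n,p,z):
    o,d=ray(n,p);return o+d*(z-o[2])/d[2]
def tri(a,b):
    o,d=ray("top",a);q,e=ray("side",b)
    k=np.linalg.lstsq(np.c_[d,-e],q-o,rcond=None)[0];A=o+d*k[0];B=q+e*k[1];return (A+B)/2,np.linalg.norm(A-B)*1000
def proj(n,X):
    c=C[n];v=c["K"]@(c["R"]@X+c["t"]);return v[:2]/v[2]
def blob(n,box,f,img=None):
    x0,y0,x1,y1=box;im=(C[n]["img"] if img is None else img)[y0:y1,x0:x1].astype(int)
    m=f(im).astype(np.uint8);k,l,st,ce=cv2.connectedComponentsWithStats(m);i=1+np.argmax(st[1:,4])
    r=cv2.minAreaRect(np.argwhere(l==i)[:,::-1].astype(np.float32))
    return ce[i]+[x0,y0],st[i,4],(np.array(r[0])+[x0,y0]).round(1),np.round(r[1:][0],1),r[2]
E
python3 - <<'E'
from h import *
np.set_printoptions(precision=4,suppress=True)
f1=plane("top",(248.4,203),.125);f2=plane("top",(307.6,215),.125)
print(f1,f2,np.linalg.norm(f1-f2),(f1+f2)/2)
yv=(f1-f2)/np.linalg.norm(f1-f2);print("yaw",np.arctan2(-yv[0],yv[1]))
for th in (30,40,):
    a=blob("top",(260,200,295,230),lambda i:i.max(2)<th); b=blob("side",(275,198,312,240),lambda i:i.max(2)<th+15)
    print(a,b,tri(a[0],b[0]))
g=tri((177.3,249.9),(282,362.3));print("dial",g,plane("top",(177.3,249.9),.09),plane("side",(282,362.3),.09))
w=lambda i:(i.min(2)>110)&(i.max(2)-i.min(2)<40)
for n,bx,in(("top",(165,240,195,260)),("side",(270,350,295,375))):
    print(blob(n,bx,w))
t=blob("top",(365,230,440,300),lambda i:(i.max(2)-i.min(2)<30));print(t,plane("top",t[2],.02))
t=blob("side",(335,155,410,215),lambda i:(i.max(2)-i.min(2)<30));print(t,plane("side",t[2],.02))
E
```

```text
[0.5728 0.0938 0.125 ] [ 0.5451 -0.053   0.125 ] 0.14942418286155862 [0.5589 0.0204 0.125 ]
yaw -0.18627476335020332
(array([274.5189, 216.1243]), np.int32(185), array([274.5, 216. ]), array([16., 13.]), 90.0) (array([283.6, 222.4]), np.int32(5), array([283.5, 222.2]), array([1.1, 3.6]), 33.690067291259766) (array([0.5461, 0.0291, 0.1602]), np.float64(19.429392230072487))
(array([275.2714, 215.8143]), np.int32(210), array([275.4, 215.2]), array([13.4, 19.7]), 26.56505012512207) (array([293.8169, 218.7674]), np.int32(344), array([294.8, 218.2]), array([14.1, 29. ]), 45.0) (array([0.5355, 0.0246, 0.1748]), np.float64(0.13872594203210553))
dial (array([0.4575, 0.2757, 0.0843]), np.float64(3.4827979609791084)) [0.4555 0.2739 0.09  ] [0.4584 0.278  0.09  ]
(array([176.431 , 249.4397]), np.int32(116), array([176.5, 249.5]), array([11., 11.]), 90.0)
(array([281.7401, 362.0837]), np.int32(227), array([282., 362.]), array([17., 17.]), 45.0)
(array([400.8452, 265.9464]), np.int32(2520), array([401.5, 266. ]), array([51., 50.]), 0.0) [ 0.4268 -0.3064  0.02  ]
(array([371.6789, 184.4537]), np.int32(1878), array([371.2, 183.9]), array([50.3, 39.3]), 15.945395469665527) [ 0.4292 -0.2942  0.02  ]
```

```bash
cat > go.py <<'E'
import numpy as np
from scipy.spatial.transform import Rotation as Ro
x=np.array([.9827,-.1852,0]);yv=np.array([.1852,.9827,0]);a=-np.sin(np.radians(25))*x+np.cos(np.radians(25))*np.array([0,0,1])
def frame(y,z): return np.c_[np.cross(y,z),y,z]
TILT=frame(yv,-a); DOWN=frame(yv,np.array([0,0,-1.]))
def delta(P,R,s):
    return ((np.array(P)-s["tool_pos"])*100).round(2),(Ro.from_matrix(R)*Ro.from_matrix(s["orientation"]).inv()).as_rotvec().round(4)
E
python3 - <<'E'
from station import bot
from go import *
mid=np.array([.5347,.0249,.1735]);g=mid-.011*a
print(a,g,g+.09*a,delta(g+.09*a,TILT,bot.read_state()))
E
```

```text
[-0.41530697  0.0782689   0.90630779] [0.53926838 0.02403904 0.16353061] [0.50189075 0.03108324 0.24509832] (array([ 23.37, -58.79,   4.02]), array([-0.1271, -0.4183,  0.2193]))
```

Request:
send_rows(xyz=[[3, -4, 4], [6, -8, 5], [8, -12, 5], [10, -16, 5], [12, -20, 5], [14, -24, 5], [15, -28, 5], [16, -32, 5], [17, -36, 5], [18, -40, 5]], twist=[[0, 0, 0.0], [0, 0, 0], [0, 0, 0], [0, 0, 0], [0, 0, 0], [0, 0, 0], [-0.03, -0.1, 0.05], [-0.06, -0.2, 0.1], [-0.09, -0.3, 0.15], [-0.1271, -0.4183, 0.2193]])

```text
t: 0.93
tool_pos: [0.4393, 0.255, 0.2558]
orientation: [[-0.894, 0.19, 0.406], [0.174, 0.982, -0.076], [-0.413, 0.003, -0.911]]
force: [1.7, -0.9, 1.1]
gripper_width: 0.094
gripper_force: 0.0
```

```bash
python3 - <<'E'
from station import bot
from go import *
s=bot.read_state();print(s["tool_pos"],s["joints"].round(2) if hasattr(s["joints"],"round") else s["joints"])
print(delta([.5019,.0311,.2451],TILT,s))
E
```

```text
[0.43932063 0.25502536 0.25576324] [-1.1  -0.06  0.17  2.16  0.5   0.91  0.16]
(array([  6.26, -22.39,  -1.07]), array([-0.0052, -0.0094,  0.0049]))
```

Request:
send_rows(xyz=[[1.5, -3.5, 0], [2.5, -7, -0.5], [4, -11, -1], [5, -15, -1], [5.5, -19, -1], [5.8, -20.5, -1], [5.8, -20.5, -1], [5.8, -20.5, -1]], twist=[[0, 0, 0], [0, 0, 0], [0, 0, 0], [0, 0, 0], [0, 0, 0], [0, 0, 0], [0, 0, 0], [0, 0, 0]])

```text
t: 1.6
tool_pos: [0.4965, 0.0505, 0.2455]
orientation: [[-0.895, 0.195, 0.402], [0.179, 0.981, -0.076], [-0.409, 0.004, -0.913]]
force: [0.4, 0.7, 0.3]
gripper_width: 0.0939
gripper_force: 0.0
```

```bash
python3 - <<'E'
from station import bot,eyes
from go import *
import cv2
s=bot.read_state();print(s["tool_pos"],s["joints"],s["force"])
print(delta([.5019,.0311,.2451],TILT,s))
i=[cv2.resize(eyes.snapshot(n)["img"][b:b+120,c:c+120],(400,400),interpolation=2) for n,b,c in(("side",150,220),("top",150,215))]
cv2.imwrite("pics/pre.png",np.hstack(i)[:,:,::-1])
E
```

```text
[0.49648376 0.05048373 0.24547604] [-0.90693135 -0.18180989  0.45347632  2.26220531  0.48451388  0.75251425
  0.61884864] [0.43422296 0.67943726 0.33464894]
(array([ 0.54, -1.94, -0.04]), array([-0.0064, -0.014 ,  0.0097]))
```

View pics/pre.png

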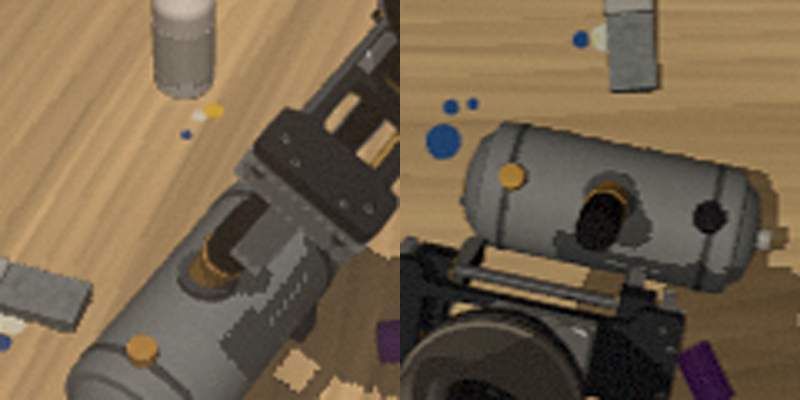

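The picture shows the gripper short of the cap, fingers straddling it from the +y side of centre, tank and bottle clear. Aligning, then descending along the axis.

Request:
send_rows(xyz=[[0.5, -1.9, 0], [0.5, -1.9, 0], [1.2, -2.0, -1.6], [2.4, -2.3, -4.1], [3.2, -2.4, -5.9], [3.8, -2.55, -7.3], [4.2, -2.6, -8.2], [4.2, -2.6, -8.2], [4.2, -2.6, -8.2]], twist=[[-0.006, -0.014, 0.01], [-0.006, -0.014, 0.01], [-0.006, -0.014, 0.01], [-0.006, -0.014, 0.01], [-0.006, -0.014, 0.01], [-0.006, -0.014, 0.01], [-0.006, -0.014, 0.01], [-0.006, -0.014, 0.01], [-0.006, -0.014, 0.01]])

```text
t: 2.45
tool_pos: [0.5383, 0.0258, 0.163]
orientation: [[-0.892, 0.182, 0.414], [0.164, 0.983, -0.079], [-0.422, -0.002, -0.907]]
force: [0.3, 0.5, -0.4]
gripper_width: 0.0943
gripper_force: 0.0
```

Request:
send_rows(xyz=[[0, 0, 0], [0, 0, 0], [0, 0, 0], [0, 0, 0], [0, 0, 0], [0, 0, 0], [0, 0, 0], [0, 0, 0]], twist=[[0, 0, 0], [0, 0, 0], [0, 0, 0], [0, 0, 0], [0, 0, 0], [0, 0, 0], [0, 0, 0], [0, 0, 0]], claw=0)

```text
t: 3.12
tool_pos: [0.5386, 0.0252, 0.1635]
orientation: [[-0.891, 0.183, 0.416], [0.166, 0.983, -0.078], [-0.423, -0.0, -0.906]]
force: [-0.4, -0.7, -0.8]
gripper_width: 0.0442
gripper_force: 0.0
```

Request:
send_rows(xyz=[[0, 0, 0], [0, 0, 0], [0, 0, 0], [0, 0, 0], [0, 0, 0]], twist=[[0, 0, 0], [0, 0, 0], [0, 0, 0], [0, 0, 0], [0, 0, 0]])

```text
t: 3.53
tool_pos: [0.5385, 0.0252, 0.1634]
orientation: [[-0.891, 0.183, 0.415], [0.166, 0.983, -0.078], [-0.423, -0.0, -0.906]]
force: [0.7, 0.0, -0.8]
gripper_width: 0.0291
gripper_force: 30.0
```

Request:
send_rows(xyz=[[-0.2, 0.04, 0.45], [-0.4, 0.08, 0.9], [-0.8, 0.16, 1.8], [-1.25, 0.24, 2.7], [-1.7, 0.32, 3.6], [-2.1, 0.4, 4.5], [-2.5, 0.47, 5.4], [-2.9, 0.55, 6.4], [-2.9, 0.55, 6.4]], twist=[[0, 0, 0], [0, 0, 0], [0, 0, 0], [0, 0, 0], [0, 0, 0], [0, 0, 0], [0, 0, 0], [0, 0, 0], [0, 0, 0]])

```text
t: 4.28
tool_pos: [0.5098, 0.0311, 0.2295]
orientation: [[-0.89, 0.183, 0.418], [0.166, 0.983, -0.076], [-0.424, 0.002, -0.905]]
force: [0.4, -0.3, -0.2]
gripper_width: 0.0289
gripper_force: 30.0
```

```bash
python3 - <<'E'
from station import bot,eyes
from go import *
import cv2
s=bot.read_state()
print(delta([.428,-.300,.20],DOWN,s))
i=[cv2.resize(eyes.snapshot(n)["img"][b:b+120,c:c+120],(400,400),interpolation=2) for n,b,c in(("side",150,220),("top",150,215))]
cv2.imwrite("pics/pull.png",np.hstack(i)[:,:,::-1])
E
```

```text
(array([ -8.18, -33.11,  -2.95]), array([ 0.0788,  0.4312, -0.0019]))
```

View pics/pull.png

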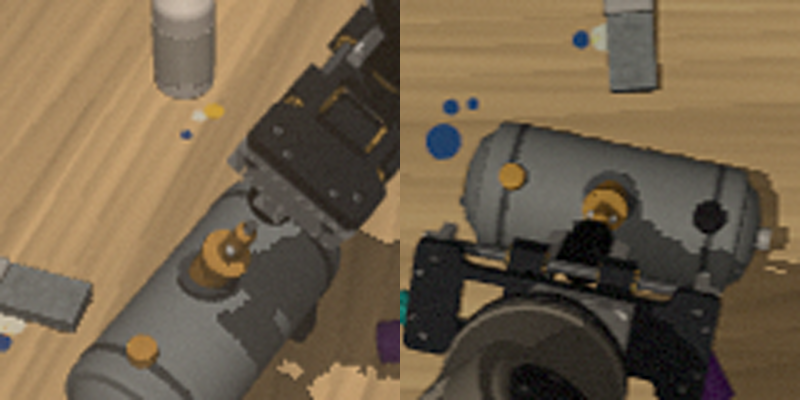

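The picture shows the bare brass nipple with its seat and stem, and the cap held between the fingers. Going to the tray.

Request:
send_rows(xyz=[[-2, -2, 0], [-3, -5, 0], [-4, -8.5, 0], [-5, -12.5, 0], [-6, -16.5, -0.5], [-7, -20.5, -1], [-8, -24.5, -2], [-8.2, -28.5, -3], [-8.2, -32.5, -3], [-8.2, -33.1, -3]], twist=[[0, 0, 0], [0, 0, 0], [0.01, 0.05, 0], [0.02, 0.12, 0], [0.04, 0.2, 0], [0.05, 0.28, 0], [0.07, 0.36, 0], [0.079, 0.43, 0], [0.079, 0.43, 0], [0.079, 0.43, 0]])

```text
t: 5.22
tool_pos: [0.428, -0.2145, 0.2081]
orientation: [[-0.983, 0.183, 0.011], [0.183, 0.983, -0.009], [-0.012, -0.007, -1.0]]
force: [1.0, 1.1, -0.0]
gripper_width: 0.0287
gripper_force: 30.0
```

Request:
send_rows(xyz=[[0, 0, 0], [0, 0, 0], [0, 0, -3], [0, 0, -6], [0, 0, -9], [0, 0, -9], [0, 0, -9]], twist=[[0, 0, 0], [0, 0, 0], [0, 0, 0], [0, 0, 0], [0, 0, 0], [0, 0, 0], [0, 0, 0]])

```text
t: 5.8
tool_pos: [0.4262, -0.2152, 0.1187]
orientation: [[-0.982, 0.188, 0.01], [0.188, 0.982, -0.01], [-0.012, -0.008, -1.0]]
force: [-1.0, 0.3, 0.1]
gripper_width: 0.0289
gripper_force: 30.0
```

```bash
python3 - <<'E'
from station import bot
from go import *
s=bot.read_state();print(s["tool_pos"],delta([.428,-.300,.020],DOWN,s),s["joints"])
E
```

```text
[ 0.42620019 -0.21524072  0.11866852] (array([ 0.18, -8.48, -9.87]), array([0.0102, 0.01  , 0.0026])) [-0.52308394  0.33545623  1.02533353  2.17354894 -0.3909142   0.81414093
  2.13013763]
```

Request:
send_rows(xyz=[[0, -3, 0], [0.2, -6, 0], [0.2, -8.5, 0], [0.2, -8.5, 0], [0.2, -8.5, 0], [0.2, -8.5, -2], [0.2, -8.5, -5], [0.2, -8.5, -7], [0.2, -8.5, -7], [0.2, -8.5, -7]], twist=[[0, 0, 0], [0.01, 0.01, 0], [0.01, 0.01, 0], [0.01, 0.01, 0], [0.01, 0.01, 0], [0.01, 0.01, 0], [0.01, 0.01, 0], [0.01, 0.01, 0], [0.01, 0.01, 0], [0.01, 0.01, 0]])

```text
t: 6.63
tool_pos: [0.4296, -0.2996, 0.0497]
orientation: [[-0.983, 0.185, 0.002], [0.185, 0.983, -0.0], [-0.002, 0.0, -1.0]]
force: [-1.2, -0.4, 0.7]
gripper_width: 0.0289
gripper_force: 30.0
```

```bash
python3 - <<'E'
from station import bot,eyes
from go import *
import cv2
s=bot.read_state();print(s["tool_pos"],delta([.428,-.300,.020],DOWN,s),s["joints"])
i=[cv2.resize(eyes.snapshot(n)["img"][b:b+120,c:c+120],(400,400),interpolation=2) for n,b,c in(("side",120,310),("top",200,340))]
cv2.imwrite("pics/tray.png",np.hstack(i)[:,:,::-1])
E
```

```text
[ 0.42962913 -0.2995559   0.04968268] (array([-0.16, -0.04, -2.97]), array([0.0002, 0.0018, 0.0003])) [-0.16458201  0.52497542  0.83330235  2.11002758 -0.57951901  0.74619906
  2.42804223]
```

View pics/tray.png

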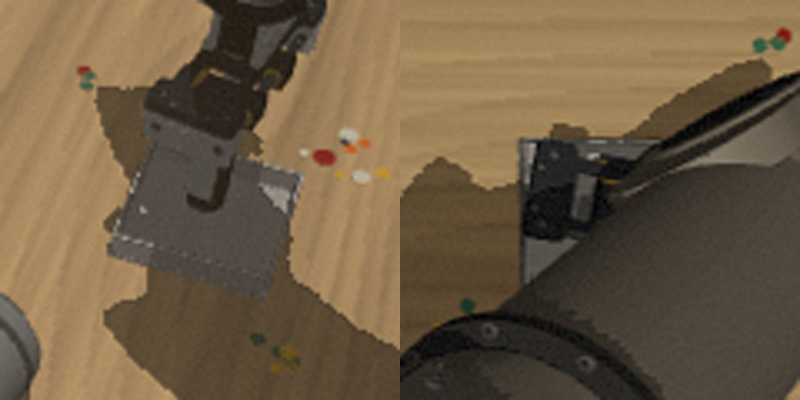

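The gripper is over the tray, with the cap hanging inside its walls. Lowering and releasing.

Request:
send_rows(xyz=[[-0.1, 0, -1], [-0.1, 0, -2], [-0.1, 0, -2.8], [-0.1, 0, -3.0], [-0.1, 0, -3.0], [-0.1, 0, -3.0]], twist=[[0, 0, 0], [0, 0, 0], [0, 0, 0], [0, 0, 0], [0, 0, 0], [0, 0, 0]])

```text
t: 7.23
tool_pos: [0.4279, -0.3004, 0.0179]
orientation: [[-0.982, 0.187, 0.001], [0.187, 0.982, -0.0], [-0.001, 0.0, -1.0]]
force: [0.9, 0.3, -0.7]
gripper_width: 0.0291
gripper_force: 30.0
```

Request:
send_rows(xyz=[[0, 0, 0], [0, 0, 0], [0, 0, 0], [0, 0, 0], [0, 0, 0], [0, 0, 0], [0, 0, 0]], twist=[[0, 0, 0], [0, 0, 0], [0, 0, 0], [0, 0, 0], [0, 0, 0], [0, 0, 0], [0, 0, 0]], claw=5.5)

```text
t: 7.82
tool_pos: [0.4282, -0.3004, 0.0184]
orientation: [[-0.982, 0.186, 0.002], [0.186, 0.982, -0.0], [-0.002, -0.0, -1.0]]
force: [0.3, -0.4, -0.3]
gripper_width: 0.0546
gripper_force: 0.0
```

Request:
send_rows(xyz=[[0, 0, 2], [0, 0, 5], [0, 0, 8], [0, 0, 12], [0, 0, 16], [0, 0, 19], [0, 0, 19], [0, 0, 19]], twist=[[0, 0, 0], [0, 0, 0], [0, 0, 0], [0, 0, 0], [0, 0, 0], [0, 0, 0], [0, 0, 0], [0, 0, 0]])

```text
t: 8.48
tool_pos: [0.4291, -0.3004, 0.2096]
orientation: [[-0.983, 0.185, 0.005], [0.185, 0.983, -0.0], [-0.005, 0.001, -1.0]]
force: [-0.2, -0.0, -0.6]
gripper_width: 0.0549
gripper_force: 0.0
```

```bash
python3 - <<'E'
from station import bot
from go import *
s=bot.read_state();print(s["tool_pos"],delta([.457,.276,.22],DOWN,s),s["joints"])
E
```

```text
[ 0.4291109  -0.30035804  0.209606  ] (array([ 2.79, 57.64,  1.04]), array([0.0003, 0.0047, 0.0003])) [-0.41169639  0.29244221  1.09249287  1.98243652 -0.30479476  1.03827841
  2.2044534 ]
```

Request:
send_rows(xyz=[[0, 4, 1], [0, 8, 1], [0, 12, 1], [0, 16, 1], [0, 20, 1], [0, 24, 1], [0, 28, 1], [0.5, 32, 1], [1, 36, 1], [1.5, 40, 1]], twist=[[0, 0, 0], [0, 0, 0], [0, 0, 0], [0, 0, 0], [0, 0, 0], [0, 0, 0], [0, 0, 0], [0, 0, 0], [0, 0, 0], [0, 0, 0]], claw=8)

```text
t: 9.32
tool_pos: [0.4378, 0.0642, 0.2177]
orientation: [[-0.983, 0.186, 0.0], [0.186, 0.983, 0.001], [-0.0, 0.001, -1.0]]
force: [0.6, -0.1, 0.4]
gripper_width: 0.0801
gripper_force: 0.0
```

Request:
send_rows(xyz=[[0.5, 4, 0], [0.8, 8, 0], [1, 12, 0], [1.3, 16, 0], [1.3, 17.6, 0], [1.3, 17.6, 0], [1.3, 17.6, 0]], twist=[[0, 0, 0], [0, 0, 0], [0, 0, 0], [0, 0, 0], [0, 0, 0], [0, 0, 0], [0, 0, 0]])

```text
t: 9.9
tool_pos: [0.4514, 0.2379, 0.2171]
orientation: [[-0.983, 0.185, 0.0], [0.185, 0.983, -0.003], [-0.001, -0.003, -1.0]]
force: [-0.4, -0.1, -0.5]
gripper_width: 0.08
gripper_force: 0.0
```

```bash
python3 - <<'E'
from station import bot,eyes
from go import *
import cv2
s=bot.read_state();print(s["tool_pos"],delta([.457,.276,.22],DOWN,s),s["joints"])
S={n:eyes.snapshot(n) for n in("side","top")}
for n in S: np.savez(n+"1.npz",**S[n])
i=[cv2.resize(S[n]["img"][b:b+h,c:c+w],(400,300),interpolation=2) for n,b,c,h,w in(("side",190,250,60,80),("top",190,235,60,80),("side",140,330,90,120),("top",220,340,90,120))]
cv2.imwrite("pics/nip.png",np.vstack([np.hstack(i[:2]),np.hstack(i[2:])])[:,:,::-1])
E
```

```text
[0.45143187 0.23788689 0.21709905] (array([0.56, 3.81, 0.29]), array([ 0.0029,  0.0003, -0.0001])) [-1.3102416   0.17265286  0.79269098  1.98968844 -0.13968171  1.03560005
  0.93128318]
```

View pics/nip.png

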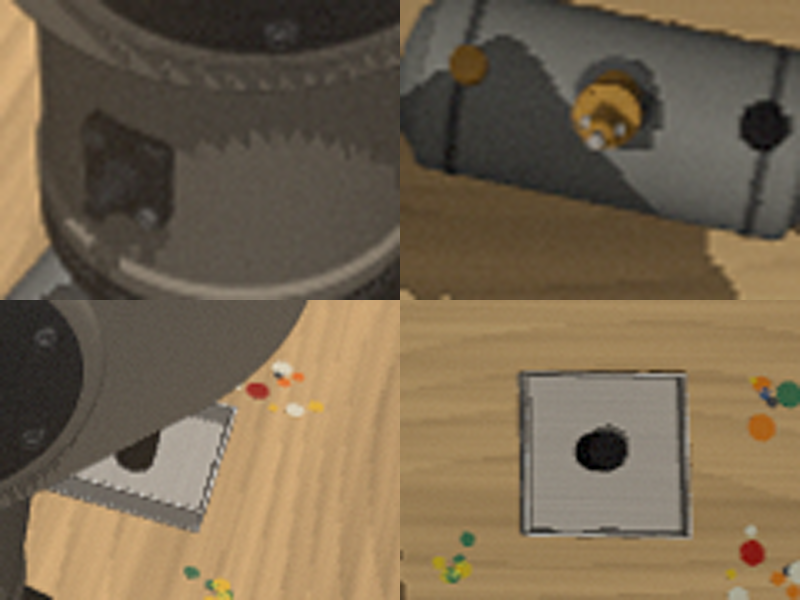

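The tray picture shows the cap standing in the middle of the tray. In the top view the pin tip is at about (274.4,218.4) and the collar centre at about (276.4,212.4). Next I centre the gauge with a crosswise squeeze before the real grasp.

```bash
python3 - <<'E'
from h import *
from go import *
np.set_printoptions(precision=4,suppress=True)
seat=np.array([.559,.0204,.15])-.015*x; seat[2]=.15
print("nom seat",seat,"pin",seat+.043*a)
print("pin meas",plane("top",(274.4,218.4),.189),"collar",plane("top",(276.4,212.4),.15))
print("line at grasp, from TCP",np.array([.5385,.0252,.1634])-a*(.1634-.15)/a[2])
E
```

```text
nom seat [0.5443 0.0232 0.15  ] pin [0.5264 0.0265 0.189 ]
pin meas [0.5275 0.026  0.189 ] collar [0.5469 0.023  0.15  ]
line at grasp, from TCP [0.5446 0.024  0.15  ]
```

Request:
send_rows(xyz=[[0.6, 3.0, 0], [0.6, 3.8, 0], [0.6, 3.8, 0], [0.6, 3.8, 0], [0.6, 3.8, 0], [0.6, 3.8, 0], [0.6, 3.8, 0], [0.6, 3.8, 0], [0.6, 3.8, 0], [0.6, 3.8, 0]], twist=[[0, 0, 0.12], [0, 0, 0.24], [0, 0, 0.36], [0, 0, 0.48], [0, 0, 0.6], [0, 0, 0.72], [0, 0, 0.84], [0, 0, 0.96], [0, 0, 1.08], [0, 0, 1.2]], claw=9.4)

```text
t: 10.83
tool_pos: [0.4582, 0.2744, 0.2185]
orientation: [[-0.526, -0.85, 0.001], [-0.85, 0.526, 0.002], [-0.002, 0.0, -1.0]]
force: [0.2, -0.2, -0.4]
gripper_width: 0.0939
gripper_force: 0.0
```

Request:
send_rows(xyz=[[0, 0, 0], [0, 0, 0], [0, 0, 0], [0, 0, 0], [0, 0, 0]], twist=[[0, 0, 0.12], [0, 0, 0.24], [0, 0, 0.37], [0, 0, 0.37], [0, 0, 0.37]])

```text
t: 11.25
tool_pos: [0.4583, 0.2748, 0.2185]
orientation: [[-0.192, -0.981, 0.0], [-0.981, 0.192, 0.002], [-0.002, 0.0, -1.0]]
force: [-0.8, 0.1, -0.0]
gripper_width: 0.0941
gripper_force: 0.0
```

```bash
python3 - <<'E'
from station import bot
from go import *
s=bot.read_state();print(s["tool_pos"],delta([.457,.276,.020],frame(-x,np.array([0,0,-1.])),s),s["joints"])
E
```

```text
[0.45827078 0.2747761  0.21852934] (array([ -0.13,   0.12, -19.85]), array([-0.002 ,  0.0003,  0.0071])) [-1.11401371  0.19371751  0.52356906  1.93083944 -0.11327161  1.04383879
  2.40665084]
```

Request:
send_rows(xyz=[[-0.1, 0.1, 0], [-0.1, 0.1, -3], [-0.1, 0.1, -6], [-0.1, 0.1, -9], [-0.1, 0.1, -12], [-0.1, 0.1, -15], [-0.1, 0.1, -18], [-0.1, 0.1, -19.5], [-0.1, 0.1, -19.5], [-0.1, 0.1, -19.5]], twist=[[0, 0, -0.12], [0, 0, -0.24], [0, 0, -0.35], [0, 0, -0.35], [0, 0, -0.35], [0, 0, -0.35], [0, 0, -0.35], [0, 0, -0.35], [0, 0, -0.35], [0, 0, -0.35]])

```text
t: 12.08
tool_pos: [0.4571, 0.2761, 0.0233]
orientation: [[-0.516, -0.857, 0.0], [-0.857, 0.516, 0.0], [-0.0, -0.0, -1.0]]
force: [-0.5, -0.5, -0.6]
gripper_width: 0.0936
gripper_force: 0.0
```

Request:
send_rows(xyz=[[0, 0, 0], [0, 0, 0], [0, 0, 0], [0, 0, 0], [0, 0, 0], [0, 0, 0], [0, 0, 0], [0, 0, 0], [0, 0, 0], [0, 0, 0]], twist=[[0, 0, 0], [0, 0, 0], [0, 0, 0], [0, 0, 0], [0, 0, 0], [0, 0, 0], [0, 0, 0], [0, 0, 0], [0, 0, 0], [0, 0, 0]], claw=3.0)

```text
t: 12.92
tool_pos: [0.4571, 0.2769, 0.0234]
orientation: [[-0.513, -0.859, 0.001], [-0.859, 0.513, 0.001], [-0.002, -0.0, -1.0]]
force: [-0.4, -0.4, 0.3]
gripper_width: 0.0338
gripper_force: 30.0
```

```bash
python3 - <<'E'
from station import bot
s=bot.read_state();print(s["tool_pos"],s["joints"],s["gripper_width"],s["gripper_force"])
E
```

```text
[0.45709916 0.27688561 0.02341831] [-1.02994289  0.48123811  0.45485864  2.08547261 -0.34587379  0.64504564
  2.26247873] 0.03378148370977781 29.999915063381195
```

Request:
send_rows(xyz=[[0, 0, 0], [0, 0, 0], [0, 0, 0], [0, 0, 0], [0, 0, 0], [0, 0, 0], [0, 0, 0], [0, 0, 0]], twist=[[0, 0, 0], [0, 0, 0], [0, 0, 0], [0, 0, 0], [0, 0, 0], [0, 0, 0], [0, 0, 0], [0, 0, 0]], claw=9.4)

```text
t: 13.58
tool_pos: [0.4571, 0.2769, 0.0234]
orientation: [[-0.513, -0.859, 0.001], [-0.859, 0.513, 0.001], [-0.002, -0.0, -1.0]]
force: [0.2, -0.1, -0.0]
gripper_width: 0.0836
gripper_force: 0.0
```

Request:
send_rows(xyz=[[0, 0, 0.5], [0, 0, 1], [0, 0, 1.8], [0, 0, 1.8], [0, 0, 1.8], [0, 0, 1.8], [0, 0, 1.8], [0, 0, 1.8], [0, 0, 1.8], [0, 0, 1.8]], twist=[[0, 0, -0.12], [0, 0, -0.24], [0, 0, -0.36], [0, 0, -0.48], [0, 0, -0.6], [0, 0, -0.72], [0, 0, -0.84], [0, 0, -0.96], [0, 0, -1.08], [0, 0, -1.2]])

```text
t: 14.42
tool_pos: [0.4571, 0.277, 0.0415]
orientation: [[-0.985, 0.172, 0.002], [0.172, 0.985, -0.0], [-0.002, 0.0, -1.0]]
force: [0.3, -0.2, -0.2]
gripper_width: 0.0938
gripper_force: 0.0
```

Request:
send_rows(xyz=[[0, 0, 0], [0, 0, 0], [0, 0, 0], [0, 0, 0]], twist=[[0, 0, -0.02], [0, 0, -0.02], [0, 0, -0.02], [0, 0, -0.02]])

```text
t: 14.75
tool_pos: [0.4571, 0.2769, 0.0415]
orientation: [[-0.983, 0.183, 0.002], [0.183, 0.983, -0.0], [-0.002, 0.0, -1.0]]
force: [-0.3, -0.8, 0.2]
gripper_width: 0.0936
gripper_force: 0.0
```

```bash
python3 - <<'E'
from station import bot
from go import *
s=bot.read_state();print(s["tool_pos"],s["joints"],delta([.4571,.2768,.041],DOWN,s))
E
```

```text
[0.45707131 0.27693557 0.04145033] [-1.28715411  0.54667224  0.80056742  2.08960405 -0.58513026  0.73932973
  1.27602177] (array([ 0.  , -0.01, -0.05]), array([ 0.0003,  0.0015, -0.0019]))
```

Request:
send_rows(xyz=[[0, 0, 0], [0, 0, 0], [0, 0, 0], [0, 0, 0], [0, 0, 0], [0, 0, 0], [0, 0, 0], [0, 0, 0], [0, 0, 0], [0, 0, 0]], twist=[[0, 0, 0], [0, 0, 0], [0, 0, 0], [0, 0, 0], [0, 0, 0], [0, 0, 0], [0, 0, 0], [0, 0, 0], [0, 0, 0], [0, 0, 0]], claw=0)

```text
t: 15.58
tool_pos: [0.4571, 0.2768, 0.0415]
orientation: [[-0.982, 0.186, 0.002], [0.186, 0.982, -0.001], [-0.002, -0.0, -1.0]]
force: [-2.0, -0.5, 2.0]
gripper_width: 0.0334
gripper_force: 30.0
```

Request:
send_rows(xyz=[[0, 0, 0], [0, 0, 3], [0, 0, 7], [0, 0, 11], [0, 0, 15], [0, 0, 19], [0, 0, 23], [0, 0, 23.5], [0, 0, 23.5], [0, 0, 23.5]], twist=[[0, 0, 0], [0, 0, 0], [0, 0, 0], [0, 0, 0], [0, 0, 0], [0, 0, 0], [0, 0, 0], [0, 0, 0], [0, 0, 0], [0, 0, 0]])

```text
t: 16.42
tool_pos: [0.4564, 0.2772, 0.2756]
orientation: [[-0.983, 0.185, 0.001], [0.185, 0.983, -0.0], [-0.001, 0.0, -1.0]]
force: [0.4, -0.4, -3.7]
gripper_width: 0.0338
gripper_force: 30.0
```

```bash
python3 - <<'E'
from station import bot
from go import *
s=bot.read_state();seat=np.array([.545,.0236,.15]);P=seat+(.0415+.075)*a
print(s["tool_pos"],s["joints"],P,delta(P,TILT,s),"travel /75mm",-7.5*a)
E
```

```text
[0.45639951 0.27719571 0.27560977] [-1.61266237  0.22375082  1.1205021   1.87765707 -0.21802027  1.17318823
  0.96756989] [0.49661674 0.03271833 0.25558486] (array([  4.02, -24.45,  -2.  ]), array([-8.09e-02, -4.28e-01,  2.00e-04])) travel /75mm [ 3.11480224 -0.58701677 -6.7973084 ]
```

Request:
send_rows(xyz=[[0, -3, 0], [0, -6, 0], [0.5, -9, 0], [1, -12, 0], [1.5, -15, 0], [2, -18, 0], [3, -21, -1], [4, -23, -2], [4, -24.4, -2], [4, -24.4, -2]], twist=[[0, 0, 0], [-0.01, -0.05, 0], [-0.02, -0.1, 0], [-0.03, -0.16, 0], [-0.04, -0.22, 0], [-0.05, -0.28, 0], [-0.06, -0.34, 0], [-0.075, -0.4, 0], [-0.081, -0.428, 0], [-0.081, -0.428, 0]])

```text
t: 17.25
tool_pos: [0.4946, 0.0297, 0.2536]
orientation: [[-0.891, 0.188, 0.414], [0.169, 0.982, -0.082], [-0.422, -0.003, -0.907]]
force: [-0.6, -0.5, -2.9]
gripper_width: 0.0338
gripper_force: 30.0
```

Request:
send_rows(xyz=[[0, 0, 0], [0, 0, 0], [0, 0, 0]], twist=[[0, 0, 0], [0, 0, 0], [0, 0, 0]])

```text
t: 17.5
tool_pos: [0.4971, 0.0337, 0.2564]
orientation: [[-0.89, 0.186, 0.416], [0.168, 0.983, -0.079], [-0.423, -0.001, -0.906]]
force: [0.8, 0.1, -3.3]
gripper_width: 0.0331
gripper_force: 30.0
```

```bash
python3 - <<'E'
from station import bot,eyes
from go import *
import cv2
s=bot.read_state();seat=np.array([.545,.0236,.15]);P=seat+(.0415+.075)*a
print(s["tool_pos"],s["joints"],P,delta(P,TILT,s))
E
```

```text
[0.49708168 0.03370246 0.2564346 ] [-1.42222623 -0.40456089  0.84140553  2.27669688  0.76258304  0.94331704
  0.40814056] [0.49661674 0.03271833 0.25558486] (array([-0.05, -0.1 , -0.08]), array([0.0009, 0.0003, 0.0004]))
```

Request:
send_rows(xyz=[[0, -0.1, -0.1], [0.4, -0.2, -1.0], [0.8, -0.25, -1.9], [1.2, -0.35, -2.7], [1.4, -0.37, -3.25], [1.4, -0.37, -3.25], [1.4, -0.37, -3.25]], twist=[[0, 0, 0], [0, 0, 0], [0, 0, 0], [0, 0, 0], [0, 0, 0], [0, 0, 0], [0, 0, 0]])

```text
t: 18.08
tool_pos: [0.511, 0.0296, 0.224]
orientation: [[-0.89, 0.186, 0.416], [0.168, 0.983, -0.079], [-0.423, -0.001, -0.906]]
force: [0.0, -0.4, -2.6]
gripper_width: 0.0338
gripper_force: 30.0
```

```bash
python3 - <<'E'
from station import bot,eyes
from go import *
import cv2
s=bot.read_state();seat=np.array([.545,.0236,.15]);d=s["tool_pos"]-seat
print(s["joints"],"height over home mm",(d@a-.0415)*1e3,"x,y off mm",d@np.cross(yv,a)*1e3,d@yv*1e3, s["force"])
i=[cv2.resize(eyes.snapshot(n)["img"][b:b+60,c:c+60],(400,400),interpolation=2) for n,b,c in(("side",185,255),("top",180,245))]
cv2.imwrite("pics/fit.png",np.clip(np.hstack(i)[:,:,::-1]*1.5,0,255))
E
```

```text
[-1.4712591  -0.33513849  0.96998215  2.30225736  0.77800453  0.82080478
  0.41812806] height over home mm 40.12565304964324 x,y off mm -0.045726585965122385 -0.41963675229337116 [ 0.04136965 -0.42882968 -2.6055844 ][ WARN:0@1.365] global loadsave.cpp:1063 imwrite_ Unsupported depth image for selected encoder is fallbacked to CV_8U.
```

View pics/fit.png

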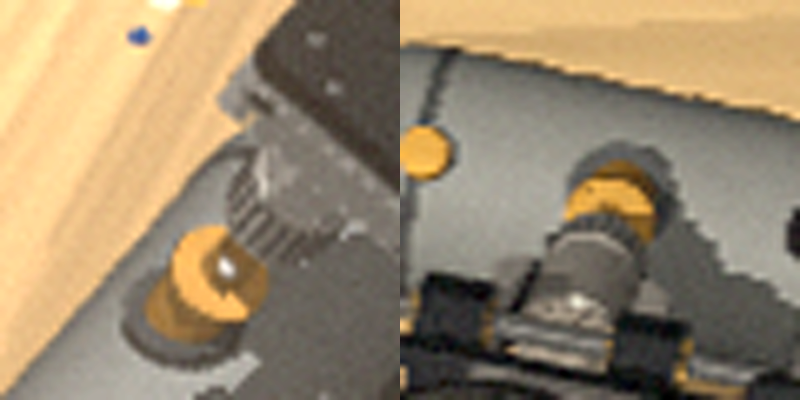

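The gauge mouth is at the stem tip and lined up in both views (side ~(270,230), top ~(595,230) of the crop). Pressing on.

Request:
send_rows(xyz=[[0.2, 0, -0.45], [0.4, -0.05, -0.9], [0.6, -0.1, -1.35], [0.83, -0.15, -1.8], [0.93, -0.17, -2.05], [0.93, -0.17, -2.05]], twist=[[0, 0, 0], [0, 0, 0], [0, 0, 0], [0, 0, 0], [0, 0, 0], [0, 0, 0]])

```text
t: 18.68
tool_pos: [0.5204, 0.0275, 0.203]
orientation: [[-0.89, 0.186, 0.416], [0.168, 0.982, -0.08], [-0.423, -0.001, -0.906]]
force: [0.4, 0.8, -2.4]
gripper_width: 0.0336
gripper_force: 30.0
```

```bash
cat > st.py <<'E'
from station import bot
from go import *
s=bot.read_state();seat=np.array([.545,.0236,.15]);d=s["tool_pos"]-seat
print(np.round(s["joints"],2),"h mm",(d@a-.0415)*1e3,"off",d@np.cross(yv,a)*1e3,d@yv*1e3,"F axis",s["force"]@a,s["force"]@np.cross(yv,a),s["force"]@yv,delta(d,TILT,s)[1])
E
python3 st.py
```

```text
[-1.52 -0.28  1.08  2.31  0.78  0.73  0.44] h mm 17.02970575058383 off -0.14975245649030322 -0.7662388949353977 F axis -2.2704216651832443 -0.8278043103032664 0.8764566763222155 [0.0009 0.0007 0.0011]
```

Request:
send_rows(xyz=[[0.12, -0.02, -0.27], [0.25, -0.04, -0.55], [0.37, -0.06, -0.82], [0.5, -0.08, -1.1], [0.58, -0.09, -1.27], [0.58, -0.09, -1.27]], twist=[[0, 0, 0], [0, 0, 0], [0, 0, 0], [0, 0, 0], [0, 0, 0], [0, 0, 0]])

```text
t: 19.18
tool_pos: [0.5265, 0.0269, 0.1907]
orientation: [[-0.89, 0.186, 0.416], [0.168, 0.983, -0.079], [-0.424, 0.0, -0.906]]
force: [-1.6, 3.5, 3.3]
gripper_width: 0.034
gripper_force: 30.0
```

```bash
python3 st.py
```

```text
[-1.57 -0.24  1.17  2.32  0.76  0.67  0.45] h mm 3.364552732693128 off 0.2059878584287654 -0.1875342716994556 F axis 3.978634837763608 -0.614998297852507 3.146956189423625 [0.0002 0.0014 0.0008]
```

Request:
send_rows(xyz=[[0.07, -0.02, -0.15], [0.14, -0.03, -0.3], [0.19, -0.05, -0.42], [0.19, -0.05, -0.42], [0.19, -0.05, -0.42]], twist=[[0, 0, 0], [0, 0, 0], [0, 0, 0], [0, 0, 0], [0, 0, 0]])

```text
t: 19.6
tool_pos: [0.5285, 0.0266, 0.187]
orientation: [[-0.89, 0.186, 0.417], [0.169, 0.983, -0.078], [-0.424, 0.0, -0.906]]
force: [-4.9, 3.1, 9.3]
gripper_width: 0.0337
gripper_force: 30.0
```

```bash
python3 st.py
```

```text
[-1.59 -0.22  1.2   2.32  0.76  0.65  0.46] h mm -0.9399915569995171 off 0.45525579245587916 -0.11712762214605511 F axis 10.732230914148644 -0.9940520065771354 2.1452523361330336 [-0.0002  0.0017  0.0007]
```

Request:
send_rows(xyz=[[0.04, -0.01, -0.09], [0.04, -0.01, -0.09], [0.04, -0.01, -0.09]], twist=[[0, 0, 0], [0, 0, 0], [0, 0, 0]])

```text
t: 19.85
tool_pos: [0.5292, 0.0265, 0.1864]
orientation: [[-0.89, 0.186, 0.417], [0.169, 0.983, -0.079], [-0.424, 0.0, -0.905]]
force: [-11.8, 3.0, 22.4]
gripper_width: 0.0338
gripper_force: 30.0
```

```bash
python3 st.py
```

```text
[-1.6  -0.22  1.21  2.32  0.76  0.65  0.46] h mm -1.7497773770320177 off 0.8084026581547814 -0.10130484268133909 F axis 25.46430287234079 -1.5334247815556334 0.738370772320832 [-0.      0.002   0.0008]
```

Request:
send_rows(xyz=[[0, 0, 0], [0, 0, 0], [0, 0, 0], [0, 0, 0], [0, 0, 0], [0, 0, 0]], twist=[[0, 0, 0], [0, 0, 0], [0, 0, 0], [0, 0, 0], [0, 0, 0], [0, 0, 0]])

```text
t: 20.35
tool_pos: [0.5292, 0.0265, 0.1864]
orientation: [[-0.89, 0.186, 0.417], [0.169, 0.983, -0.078], [-0.424, 0.0, -0.905]]
force: [-11.7, 3.1, 22.0]
gripper_width: 0.0336
gripper_force: 30.0
```

```bash
python3 st.py; python3 - <<'E'
from station import eyes
import cv2,numpy as np
i=[cv2.resize(eyes.snapshot(n)["img"][b:b+w,c:c+w],(400,400),interpolation=2) for n,b,c,w in(("side",185,255,60),("top",170,245,60))]
cv2.imwrite("pics/home.png",np.clip(np.hstack(i)[:,:,::-1]*1.5,0,255).astype(np.uint8))
E
```

```text
[-1.6  -0.22  1.21  2.32  0.76  0.65  0.46] h mm -1.7485009698106415 off 0.7889496255859241 -0.10782707602593078 F axis 25.065961208321063 -1.639861480833765 0.8711470800711797 [-0.0001  0.002   0.0007]
```

View pics/home.png

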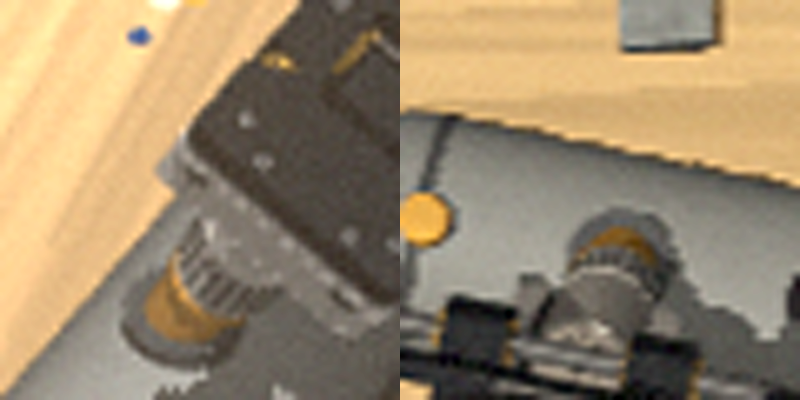

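The picture shows the gauge rim standing on the brass collar with no gap (side ~(205,305) of the crop). The axial force is a steady 25 N and the grip is 30 N, so I'm handing in.

```bash
python3 -c "
from station import ticket
print(ticket.hand_in())"
```

```text
the job is handed in; nothing more can be done
None
```

The cap is standing in the tray and the gauge is snapped on, gripped at 30 N and pressed onto the seat with a steady 25 N. I handed the job in at about 20 s; no verdict came back.

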